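# Unclip the mould tote and lay the red mould on the injector clamp plate

### The job

We are about to shoot waxes with the red mould: flip both sprung clips of the grey mould tote right open, lift its lid off and lay it flat, handle up, on the bare counter. Then take out the red mould, which lies on top of the blue one, and lay it flat on the aluminium clamp plate, square between the two end cheeks and centred. Leave the clips open and the blue mould in the tote, and do not disturb the ring clamp and the pot at the back of the counter.

Things in the scene. Friction and masses are not known exactly. Their poses are not given: they have to be found in the camera images.
- tote: Grey open-topped tote, fixed to the counter, outside 110 (x) x 120 (y) x 62 mm high, walls and floor 3 mm. Origin: centre of its underside, on the counter (z = 0). Its -x side looks roughly to the robot (yaw within 0.25 rad). Clips are hinged on the middle of its -x (near) and +x (far) sides. Of tote and clamp plate, either may be the one next to the rolling mill, the other left of it.
- lid: Loose grey lid, 117 (x) x 127 (y) x 43 mm over all, 0.2-0.35 kg. Origin: centre of its underside = lower edge of a 6 mm locating ridge (98 x 107 mm) that sits inside the tote walls, 3 mm to spare each side. Lid plate 6 to 13 mm above origin. Seated: origin at 56 mm, lid top at 69 mm. Laid down: origin at z = 0. Free counter for it: left of tote and plate, around x 0.44 to 0.54, y 0.47 to 0.5.
- lid_handle (a point): Centre of the lid's black bar handle: 14 mm wide (x of the lid), 12 mm high, 80 mm long (along y of the lid), 37 mm above the lid's origin; 17 mm free under the bar, a post at each end.
- clip_near (a joint): Angle of the near clip (-x side of tote), rad: 0 clipped over the lid edge, 1.8 fully open outward (stop). Hinge pin along the tote's y, 61 mm from the tote's centre, 42 mm above the counter. Over-centre spring: below 0.3 it pulls shut (0.11 N m at 0), beyond 0.3 it throws itself open and stays. Its two wires hook over the lid edge 22 mm either side of the middle.
- clip_near_tab (a point): Middle of the near clip's orange tab: 36 mm wide (tote's y), 29 high, 5 thick; clipped, it rises from 71 to 100 mm above the counter at the lid's edge, leaning outward 0.26 rad, and this point is 66.5 mm from the tote's centre, 86 mm above the counter. A push outward (away from the tote's centre) of 2 to 4 N on its inner face, above the lid, flips the clip.
- clip_far (a joint): Hinge angle of the far clip (+x side of the tote), rad: as for the near clip, 0 clipped, 1.8 fully open outward (away from the robot).
- clip_far_tab (a point): Middle of the far clip's orange finger tab; the same as the near one, mirrored.
- red_mould: Brown-red rubber mould block, 50 (x) x 76 (y) x 24 mm, 0.12 kg. Lies flat in the tote on top of the blue mould, its long side roughly along the tote's y. Origin: centre of its underside (27 mm above the counter at the start).
- blue_mould: Blue rubber mould block of the same size, flat on the tote's floor under the red one. Origin: centre of its underside. It stays in the tote.
- clamp_plate: Aluminium lower plate of the wax injector's mould clamp, fixed to the counter: 60 (x) x 102 (y) mm, flat top 10 mm above the counter. At both y ends an upright cheek, 46 mm wide, 14 mm higher than the plate; 82 mm between cheeks; long sides open. Origin: centre of its underside, on the counter. The mould's long side lies along the plate's y, either way round. Yaw within 0.3 rad.
- wooden_ring_clamp: Bystander: wooden ring clamp, 118 mm long, lying at the back of the counter. Origin: centre of its underside.
- flux_pot: Bystander: small pot with black cap, 41 mm across, 48 mm high, at the back next to the rolling mill. Origin: centre of underside.

How it is judged (in metres and radians):
On the way, in this order (a step that is already met when the one before it is completed fails the run):
1. one clip flipped open, the lid still in place (value of joint any of clip_near, clip_far above 1.2 rad and distance of lid from where it was at the start of the episode below 0.015 m), for 0.1 s.
2. both clips flipped open, the lid still in place (value of joint each of clip_near, clip_far above 1.2 rad and distance of lid from where it was at the start of the episode below 0.015 m), for 0.1 s.
3. the lid lies flat on the counter, handle up (value of joint each of clip_near, clip_far above 1.2 rad and height (world z) of lid below 0.006 m and angle between lid's own z axis and vertical below 0.05 rad and linear speed of lid below 0.03 m/s), for 0.2 s.
4. the red mould is lifted clear of the tote, the blue one stays in (height (world z) of red_mould above 0.066 m and z of blue_mould in the frame of tote between -0.002 and 0.012 m and height (world z) of lid below 0.006 m and angle between lid's own z axis and vertical below 0.05 rad and linear speed of lid below 0.03 m/s), for 0.1 s.
At the end, for the whole second after the job is handed in: Both clips open (beyond 1.2 rad); lid flat on the counter, handle up (within 6 mm, tilt under 0.05 rad); blue mould on the tote floor; red mould at rest, flat on the clamp plate between the cheeks, centred to 8 mm across and 5 mm along the plate, long side along it within 0.12 rad (all of step 3 and z of blue_mould in the frame of tote between -0.002 and 0.012 m and x of red_mould in the frame of clamp_plate between -0.008 and 0.008 m and y of red_mould in the frame of clamp_plate between -0.005 and 0.005 m and z of red_mould in the frame of clamp_plate between 0.007 and 0.0125 m and angle between the y axis of red_mould and the y axis of clamp_plate, either way round below 0.12 rad and angle between red_mould's own z axis and vertical below 0.06 rad and linear speed of red_mould below 0.01 m/s and angular speed of red_mould below 0.1 rad/s); the robot touches nothing.
It fails at once if a bystander (ring clamp or pot) is moved by more than 20 mm (distance of any of wooden_ring_clamp, flux_pot from where it was at the start of the episode above 0.02 m).
It also fails if it takes over 64 s, if anything falls off the work surface, if the arm or the gripper's body presses on something with over 40 N, if the wrist force passes 120 N, or if a joint passes its speed limit or range.

### The arm

A 7-joint arm with a two-finger parallel gripper is mounted at the origin on a cart in front of the work surface, level with it; the furniture and walls round the work are solid. World frame = base frame: x ahead of the robot, y to its left, z up, the work surface at z = 0. Lengths are in m, angles in degrees, forces in N, time in s.
With the tool pointing down it reaches from about 0.35 to 0.9 m from the base axis. Payload 7.2 kg.
Tool frame: the origin (TCP) lies midway between the tips of the shut fingers; the grasp point (between the pads) lies 19 mm behind it; z points along the fingers, y is the line along which they close (so a half turn about z gives the same grasp; the last joint's range is limited). The gripper opens to 88 mm and grips with 3 to 60 N. Pads are 20 mm wide; open, the fingers measure 115 mm over their backs; the gripper's body (75 mm by 178 mm) begins 61 mm behind the grasp point.
Start: joints at [-71.975, 23.554, -0.728, 91.456, 0.321, 64.991, -4.71], TCP at [0.233, 0.58, 0.223] pointing down, gripper open.
Joint ranges: [-169.25, 169.25], [-16.82, 113.86], [-84.01, 82.57], [7.8, 145.47], [-59.2, 239.2], [7.22, 106.19], [-163.78, 163.78]. Speed limits (degrees/s): [136.94, 136.94, 172.46, 172.46, 180, 180, 180].

### API

Orientations are given as a 3x3 rotation matrix whose columns are the frame's x, y, z axes.
In Python, from workcell import manip, snapshot, get_calibration, models gives the robot as it stands. The module is installed in compiled form; this text tells all that it offers.
- The arm moves only by the shell command python3 -m handwheel 'ROWS'. ROWS is JSON, a list of rows, each a list of 5 numbers: the shift along the tool's x, y, z in mm, then the turn about the tool's z in rad, then the closure, from 0 (fully open) to 1 (shut). In form: [[x, y, z, turn, gripper], ...]. A call has 1 to 8 rows; each row shifts and turns the commanded pose from where the row before left it, along the tool's axes as they then stand; what a row does not reach is not made up. A row lasts 1/8 s, in which the tool goes at most 62.5 mm and 10.7 degrees, less where a joint would pass 70% of its speed; a pose out of reach is approached as far as the arm can. A call is refused whole if a number of a shift passes 62.5 or a number of a turn 0.188, either way. A call with a gripper value outside its range is refused whole. The fingers move at their own pace and stop on an object; the grip force is fixed at half the most. Time passes only in rows, so rows that do not move let the fingers close. It gives the time, the measured TCP pose, the force, the opening and the grip force at its end, in the units of the state.
- manip.sense(): the state, without advancing time (a new reading comes with each control period).
- snapshot(name): name is "side" or "top" or "wrist"; returns the picture (480x640x3 uint8, red, green, blue); there is no depth.
- get_calibration(name): a dict with "camera_matrix" (3x3 intrinsics, pixels), "world_to_cam" (4x4, takes a point from world to camera coordinates). Camera axes: x right, y up, looking along -z (the intrinsics and any distortion apply to the point x, -y, -z); pixel columns grow to the right and rows downward; lengths in m; the calibration is good to about 2 mm. A picture is of the moment at which its call begins: read the wrist's pose just before it. get_calibration takes no time and is no camera call; for the wrist camera it gives the pose at the moment of the call.
- manip.finish_job(): hands the job in; it is judged then, once.
Trained networks look in the newest picture that a camera, given by its name, has taken for a name from the list of things; names that differ only in an ending like _2 or _b are one class to them, and where a whole thing is asked for, a point or a joint stands for the part that bears it (a point fixed in the world has none). Each returns a list of dicts, best first, with "p" (0 to 1); they miss things now and then, are a little off and sometimes report something else, mostly with a low value. They report only what shows in the picture. A call takes as long as a camera call.
- models.outline_of(camera, name): "region" (480x640 bool, what is visible of it) and "at" ([column, row] in pixels, amid what is visible of it).
The state is a dict: "time_s": time; "q": joint angles; "qd": joint speeds; "joint_efforts": joint torques, N m; "tcp_pos": TCP position; "tcp_rot": TCP orientation; "wrist_force": force on the tool from outside, world axes, zero at the start; "torque": the same for the moment, N m; "opening": finger opening in m; "grasp_force": force on a finger pad.
Only numpy, scipy, OpenCV 4.12 (cv2) and the standard library are available. Lean on these libraries where they do the work, as an engineer would, in place of code of your own. Each camera call takes 0.05 s, during which the arm holds its last target. There are 200 camera calls.

## Working session

There is one attempt and no reset: what is moved stays moved. The work goes in short steps, Python scripts to look and compute and a shell command to move; the robot and the scene stay as the last step left them, time stands still between calls to the robot, and variables do not carry over. Pictures are saved under pics/ and viewed, at most 12 in all, crops included, and the job is handed in when it is done.

```bash
mkdir -p pics; cat > h.py <<'E'
import numpy as np, cv2
from workcell import manip, snapshot, get_calibration, models
def save(img,n): cv2.imwrite('pics/'+n,img[:,:,::-1])
def proj(cal,P):
    P=np.atleast_2d(P); W=np.array(cal['world_to_cam']); K=np.array(cal['camera_matrix'])
    c=P@W[:3,:3].T+W[:3,3]; c=c*[1,-1,-1]; u=c@K.T; return u[:,:2]/u[:,2:]
def ray(cal,px,z):
    W=np.array(cal['world_to_cam']); K=np.array(cal['camera_matrix'])
    d=np.linalg.inv(K)@[px[0],px[1],1]; d=W[:3,:3].T@(d*[1,-1,-1]); o=-W[:3,:3].T@W[:3,3]
    return o+d*(z-o[2])/d[2]
def rect(mask):
    m=mask.astype(np.uint8); c=max(cv2.findContours(m,0,2)[0],key=cv2.contourArea); return c[:,0,:].astype(float)
E
python3 - <<'E'
from h import *
ims=[]
for c in ['top','side']:
    im=snapshot(c); ims.append(im); save(im,c+'0.png'); cal=get_calibration(c)
    print(c, [k for k in cal])
    for n,z in [('tote',.03),('lid',.069),('lid_handle',.093),('clip_near_tab',.086),('clip_far_tab',.086),('clamp_plate',.01),('flux_pot',.048),('wooden_ring_clamp',.01)]:
        for r in models.outline_of(c,n)[:2]:
            print(n,round(r['p'],2),np.round(r['at']),np.round(ray(cal,r['at'],z),3),r['region'].sum())
s=manip.sense();print(s['time_s'],s['tcp_pos'],s['tcp_rot'],s['opening'])
E
```

```text
top ['camera_matrix', 'world_to_cam']
tote 0.65 [253. 301.] [0.421 0.32  0.03 ] 589
tote 0.24 [248. 300.] [0.423 0.331 0.03 ] 290
lid 0.73 [247. 300.] [0.421 0.326 0.069] 305
lid 0.67 [255. 266.] [0.484 0.314 0.069] 4236
lid_handle 0.64 [257. 268.] [0.48  0.307 0.093] 3991
clip_far_tab 0.65 [260. 233.] [0.544 0.306 0.086] 277
clip_far_tab 0.26 [244. 300.] [0.42  0.329 0.086] 267
clamp_plate 0.74 [342. 268.] [0.49 0.15 0.01] 1521
flux_pot 0.67 [379. 180.] [0.661 0.08  0.048] 421
wooden_ring_clamp 0.84 [325. 181.] [0.668 0.187 0.01 ] 758
side ['camera_matrix', 'world_to_cam']
tote 0.9 [346. 361.] [0.487 0.361 0.03 ] 4472
lid 0.88 [357. 319.] [0.479 0.325 0.069] 6321
lid_handle 0.95 [356. 319.] [0.478 0.352 0.093] 6405
clip_near_tab 0.79 [403. 328.] [0.422 0.348 0.086] 506
clip_far_tab 0.79 [309. 295.] [0.544 0.311 0.086] 668
clamp_plate 0.88 [368. 264.] [0.491 0.133 0.01 ] 1223
flux_pot 0.73 [271. 225.] [0.651 0.111 0.048] 827
flux_pot 0.47 [360. 320.] [0.478 0.303 0.048] 6526
wooden_ring_clamp 0.76 [250. 269.] [0.667 0.18  0.01 ] 997
wooden_ring_clamp 0.57 [358. 318.] [0.487 0.259 0.01 ] 6417
0.9 [0.23344288 0.57977028 0.22267479] [[-9.27632656e-01  3.73493850e-01  5.85495573e-06]
 [ 3.73493850e-01  9.27632654e-01  4.98543565e-05]
 [ 1.31890474e-05  4.84333190e-05 -9.99999999e-01]] 0.08786912712889064
```

```bash
python3 -c "
import cv2
i=cv2.imread('pics/top0.png')[150:340,190:430];cv2.imwrite('pics/t1.png',cv2.resize(i,None,fx=3,fy=3,interpolation=2))"
```

```text
(no output)
```

View pics/t1.png

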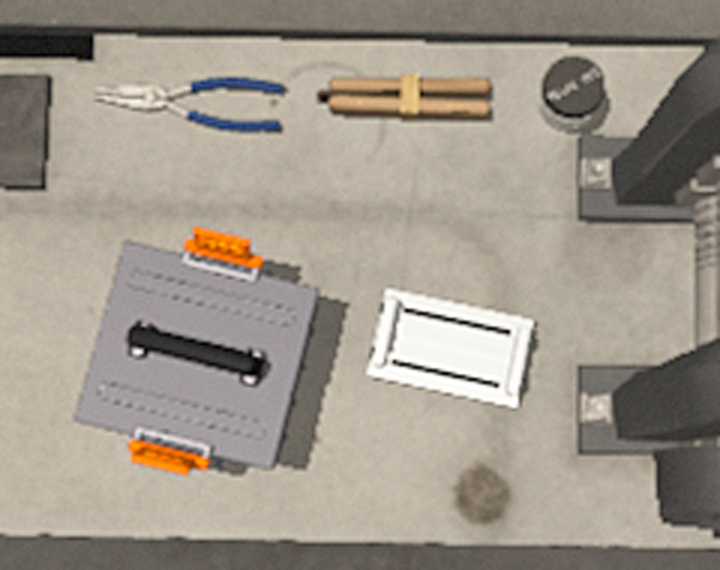

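View pics/side0.png

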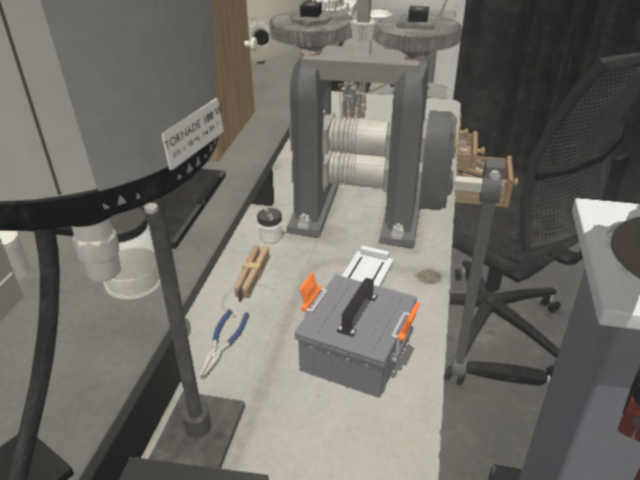

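The top crop shows the tote with lid centred near pixel (255,268), its orange clips at (263,232) and (247,302), and the handle at about 12–15° yaw. The clamp plate is to the right at (341,266). The side view agrees: both clips are closed, and the pliers and a lamp stand are at the back left.

```bash
python3 - <<'E'
from h import *
cal=get_calibration('top'); f=lambda p,z:ray(cal,(190+p[0]/3,150+p[1]/3),z)
def fr(ps,z):
    P=np.array([f(p,z)[:2] for p in ps]); 
    print('c',P.mean(0).round(4),'sides',[np.round(np.linalg.norm(P[i]-P[i-1]),4) for i in range(4)])
    e=(P[0]-P[1]+P[3]-P[2]); print('yaw',np.degrees(np.arctan2(-e[0],e[1])))
    e=(P[0]-P[3]+P[1]-P[2]); print('yaw2',np.degrees(np.arctan2(e[1],e[0])))
fr([(127,240),(317,290),(272,467),(77,418)],.069)
fr([(388,290),(535,322),(518,407),(370,375)],.02)
a,b=f((143,341),.093),f((258,367),.093);print('handle',(a+b)/2,b-a)
print('stand',f((50,185),.0),f((50,75),.0),'cam',-np.array(cal['world_to_cam'])[:3,:3].T@np.array(cal['world_to_cam'])[:3,3])
for n in ['tab']:
    im=cv2.imread('pics/top0.png')[:,:,::-1].astype(int); m=((im[...,0]>200)&(im[...,1]<160)&(im[...,2]<80)).astype(np.uint8)
    k,_,st,ce=cv2.connectedComponentsWithStats(m)
    for i in range(1,k):
        if st[i,4]>60: print(ce[i],st[i],ray(cal,ce[i],.086))
W=get_calibration('wrist');print(np.array(W['world_to_cam']).round(3),W['camera_matrix'])
E
```

```text
c [0.4816 0.3121] sides [np.float64(0.115), np.float64(0.1239), np.float64(0.1131), np.float64(0.1244)]
yaw -13.241484366206924
yaw2 -12.685663707987622
c [0.4925 0.1516] sides [np.float64(0.0576), np.float64(0.0994), np.float64(0.0573), np.float64(0.0991)]
yaw -11.129702079147771
yaw2 -10.803081820698617
handle [0.47875051 0.30752783 0.093     ] [-0.014347   -0.07012004  0.        ]
stand [0.60090262 0.42742854 0.        ] [0.67852224 0.43176999 0.        ] cam [0.4021658  0.19422319 0.93368805]
[263.34246575 231.97260274] [252 226  25  13 146] [0.54646185 0.29907569 0.086     ]
[244.33088235 302.        ] [233 297  26  11 136] [0.41724083 0.32856311 0.086     ]
[[ 0.374  0.927 -0.    -0.625]
 [-0.897  0.362 -0.252  0.03 ]
 [-0.234  0.095  0.968 -0.39 ]
 [ 0.     0.     0.     1.   ]] [[364.99077782   0.         318.36257069]
 [  0.         364.99077782 237.76888871]
 [  0.           0.           1.        ]]
```

View pics/top0.png

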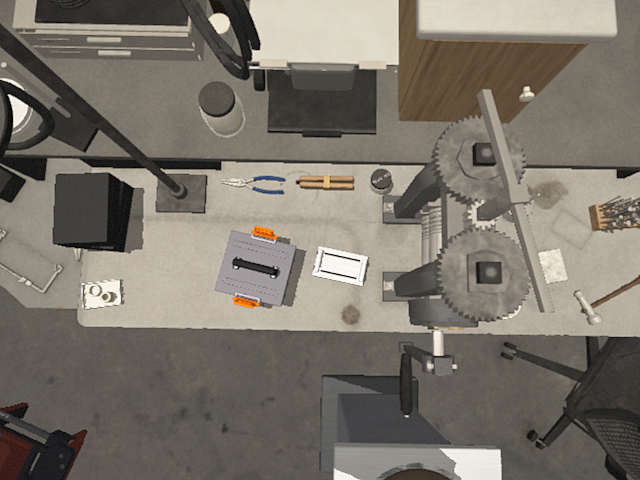

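The lid measures about 115 x 124 mm, which fits. The tote is at (0.4815, 0.312) with yaw -12.9°, and the tabs are 133 mm apart as specified. The plate is at (0.4925, 0.1516) with yaw -11°. I'm moving over the tote with the fingers shut.

```bash
python3 -m handwheel '[[-45.5,-18.8,0,0,1],[-45.5,-18.8,0,0,1],[-45.5,-18.8,0,0,1],[-45.5,-18.8,0,0,1],[-45.5,-18.8,0,0,1],[-45.5,-18.8,0,0,1],[-45.5,-18.8,0,0,1],[-45.5,-18.8,0,0,1]]'; python3 -m handwheel '[[0,0,0,0.177,1],[0,0,0,0.177,1],[0,0,0,0.177,1],[0,0,0,0.177,1],[0,0,0,0.177,1],[0,0,0,0.177,1],[0,0,0,0.177,1],[0,0,0,0.177,1]]'
cat > w.py <<'E'
import sys
from h import *
C=np.array([0.4815,0.312]); a=np.radians(-12.9); X=np.array([np.cos(a),np.sin(a)]);Y=np.array([-X[1],X[0]])
def where():
    s=manip.sense();R=np.array(s['tcp_rot']);p=np.array(s['tcp_pos']);d=p[:2]-C
    print('t',s['time_s'],'p',p.round(4),'toteXY mm',(1e3*d@X).round(1),(1e3*d@Y).round(1),'tool y deg',np.degrees(np.arctan2(R[1,1],R[0,1])).round(2),'tilt',R[2].round(3),'op',round(s['opening'],4),'F',np.round(s['wrist_force'],1),'gf',s['grasp_force'])
if __name__=='__main__': where()
E
python3 w.py
```

```text
time_s: 1.9
tcp_pos: [0.516, 0.3032, 0.2229]
tcp_rot: [[-0.928, 0.373, 0.0], [0.373, 0.928, 0.0], [-0.0, 0.0, -1.0]]
wrist_force: [0.2, 0.4, -0.1]
opening: 0.0114
grasp_force: 0.0
time_s: 2.9
tcp_pos: [0.5149, 0.3044, 0.2227]
tcp_rot: [[0.232, 0.973, 0.0], [0.973, -0.232, 0.0], [0.0, 0.0, -1.0]]
wrist_force: [-0.4, -0.6, -0.1]
opening: 0.0007
grasp_force: 0.0
t 2.9 p [0.5149 0.3044 0.2227] toteXY mm 34.3 0.1 tool y deg -13.39 tilt [ 0.  0. -1.] op 0.0007 F [-0.4 -0.6 -0.1] gf 0.0
```

```bash
python3 -m handwheel '[[0,0,47,0,1],[0,0,47,0,1],[0,0,48,0,1],[0,7,0,0,1],[0,7,0,0,1],[0,7,0,0,1],[0,7,0,0,1],[0,7,0,0,1]]'; python3 -m handwheel '[[0,0,0,0,1],[0,0,0,0,1]]'; python3 - <<'E'
from w import *
where(); im=snapshot('side'); save(im[250:420,260:460],'s1.png'); cv2.imwrite('pics/s1.png',cv2.resize(cv2.imread('pics/s1.png'),None,fx=3,fy=3))
E
```

```text
time_s: 3.9
tcp_pos: [0.5493, 0.2968, 0.0813]
tcp_rot: [[0.226, 0.974, 0.0], [0.974, -0.226, 0.001], [0.001, -0.0, -1.0]]
wrist_force: [-2.0, 0.6, -0.3]
opening: 0.0007
grasp_force: 0.7
time_s: 4.15
tcp_pos: [0.5495, 0.2961, 0.0808]
tcp_rot: [[0.226, 0.974, 0.001], [0.974, -0.226, -0.0], [0.0, 0.001, -1.0]]
wrist_force: [-0.1, -0.1, 0.6]
opening: 0.0005
grasp_force: 0.0
t 4.15 p [0.5495 0.2961 0.0808] toteXY mm 69.8 -0.3 tool y deg -13.09 tilt [ 0.     0.001 -1.   ] op 0.0005 F [-0.1 -0.1  0.6] gf 0.0
```

View pics/s1.png

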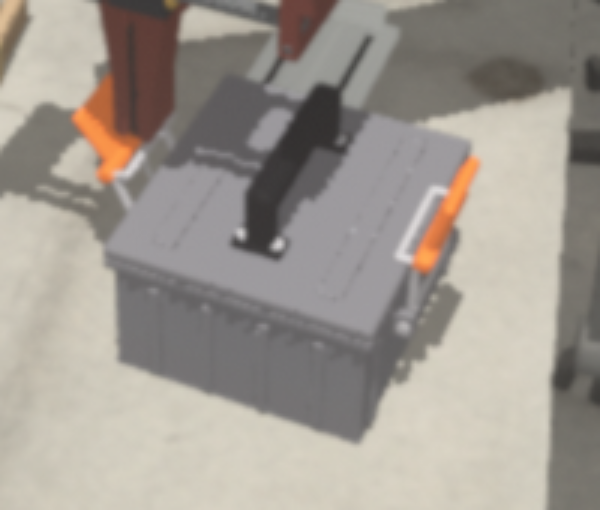

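The far tab, at crop (105,150), has left the lid edge and the contact force is back to zero. Next is the near clip.

```bash
python3 -m handwheel '[[0,0,50,0,1]]' >/dev/null & wait; echo skip
```

```text
skip
```

That row had the wrong sign, so the tool went down instead of up. I'm checking what it did.

```bash
python3 - <<'E'
from w import *
where(); im=snapshot('side'); save(im[250:420,260:460],'s2.png'); cv2.imwrite('pics/s2.png',cv2.resize(cv2.imread('pics/s2.png'),None,fx=3,fy=3))
where()
E
```

```text
t 4.325 p [0.5727 0.2959 0.045 ] toteXY mm 92.5 4.7 tool y deg -13.34 tilt [ 0.02   0.041 -0.999] op 0.0005 F [ 46.3 -24.4  35.2] gf 117.84734845161438
t 4.375 p [0.573  0.2932 0.0375] toteXY mm 93.3 2.1 tool y deg -13.49 tilt [ 0.016  0.042 -0.999] op 0.0004 F [ 47.5 -21.5   3.8] gf 179.7957717126701
```

View pics/s2.png

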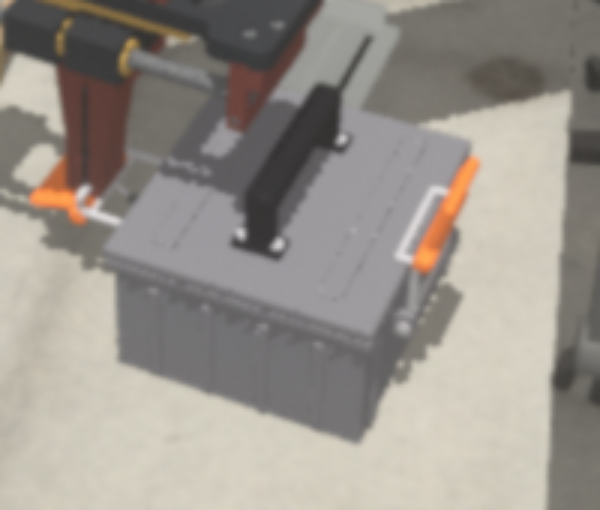

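The finger slid off outside the lid edge and pressed the far clip fully open; forces stayed under the limits. The picture shows the lid still seated. I'm backing off outward and up.

```bash
python3 -m handwheel '[[0,22,-10,0,1],[0,0,-45,0,1],[0,0,-45,0,1],[0,0,0,0,1]]'; python3 w.py
```

```text
time_s: 4.88
tcp_pos: [0.5728, 0.2922, 0.1345]
tcp_rot: [[0.226, 0.974, 0.006], [0.974, -0.226, 0.004], [0.005, 0.005, -1.0]]
wrist_force: [-1.0, -0.2, -0.2]
opening: 0.0004
grasp_force: 0.0
t 4.875 p [0.5728 0.2922 0.1345] toteXY mm 93.4 1.1 tool y deg -13.08 tilt [ 0.005  0.005 -1.   ] op 0.0004 F [-1.  -0.2 -0.2] gf 0.0
```

```bash
python3 -m handwheel '[[0,-42,0,0,1],[0,-42,0,0,1],[0,-43,0,0,1],[0,0,0,0,1]]'; python3 - <<'E'
from w import *
where(); im=snapshot('top'); save(im,'x.png'); cal=get_calibration('top')
for n in ['lid','clip_far_tab','clip_near_tab']:
    for r in models.outline_of('top',n)[:2]:
        print(n,round(r['p'],2),np.round(r['at']),r['region'].sum())
save(im[200:320,200:320],'t2.png'); cv2.imwrite('pics/t2.png',cv2.resize(cv2.imread('pics/t2.png'),None,fx=4,fy=4))
E
```

```text
time_s: 5.38
tcp_pos: [0.4431, 0.3213, 0.1298]
tcp_rot: [[0.222, 0.975, -0.003], [0.975, -0.222, -0.0], [-0.001, -0.003, -1.0]]
wrist_force: [0.2, 0.5, 0.3]
opening: 0.0005
grasp_force: 0.0
t 5.375 p [0.4431 0.3213 0.1298] toteXY mm -39.5 0.5 tool y deg -12.81 tilt [-0.001 -0.003 -1.   ] op 0.0005 F [0.2 0.5 0.3] gf 0.0
lid 0.74 [273. 270.] 1731
clip_far_tab 0.74 [270. 220.] 301
```

View pics/t2.png

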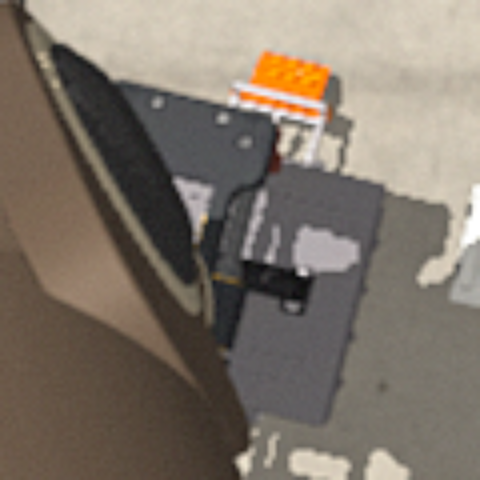

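The far clip is fully open (tab at crop (290,80)). The lid's right corner is at full-image pixel (296,246), unchanged from before. Now I'm flipping the near clip.

```bash
python3 -m handwheel '[[0,5,24,0,1],[0,0,24,0,1],[0,-7,0,0,1],[0,-7,0,0,1],[0,-7,0,0,1],[0,-7,0,0,1],[0,-4,0,0,1]]'; python3 -m handwheel '[[0,0,-40,0,1],[0,0,-40,0,1],[0,0,0,0,1]]'; python3 - <<'E'
from w import *
where(); im=snapshot('side'); save(im[250:420,260:460],'s3.png'); cv2.imwrite('pics/s3.png',cv2.resize(cv2.imread('pics/s3.png'),None,fx=3,fy=3))
E
```

```text
time_s: 6.45
tcp_pos: [0.4207, 0.3266, 0.0832]
tcp_rot: [[0.226, 0.974, 0.002], [0.974, -0.226, 0.001], [0.001, 0.001, -1.0]]
wrist_force: [2.2, -0.6, -0.2]
opening: 0.0002
grasp_force: 1.0
time_s: 6.82
tcp_pos: [0.4215, 0.3275, 0.1656]
tcp_rot: [[0.226, 0.974, 0.003], [0.974, -0.226, 0.004], [0.005, 0.002, -1.0]]
wrist_force: [0.3, 0.1, -0.4]
opening: 0.0004
grasp_force: 0.0
t 6.825 p [0.4215 0.3275 0.1656] toteXY mm -61.9 1.8 tool y deg -13.05 tilt [ 0.005  0.002 -1.   ] op 0.0004 F [ 0.3  0.1 -0.4] gf 0.0
```

View pics/s3.png

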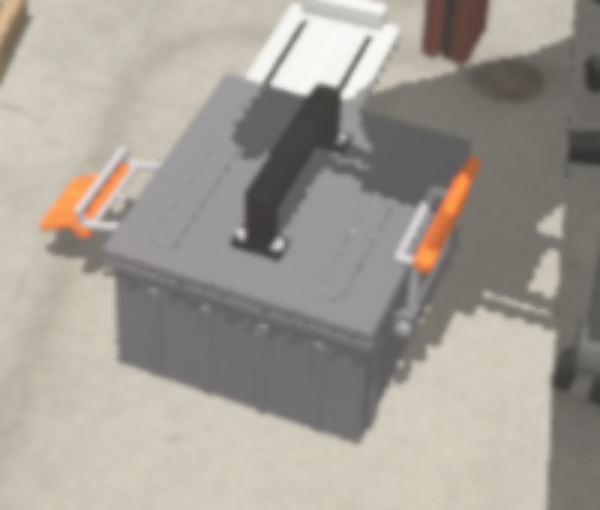

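The near tab, at crop (445,215), is still clipped: the push stopped short. I'm repeating it with more travel.

```bash
python3 -m handwheel '[[0,27,0,0,1],[0,0,41,0,1],[0,0,41,0,1],[0,-9,0,0,1],[0,-9,0,0,1],[0,-9,0,0,1],[0,-9,0,0,1],[0,-7,0,0,1]]'; python3 -m handwheel '[[0,-3,0,0,1],[0,0,-40,0,1],[0,0,-40,0,1],[0,0,0,0,1]]'; python3 - <<'E'
from w import *
where(); im=snapshot('side'); save(im,'s4.png')
for n in ['clip_near_tab','clip_far_tab','lid']:
    for r in models.outline_of('side',n)[:2]: print(n,round(r['p'],2),np.round(r['at']),r['region'].sum())
cal=get_calibration('side')
for ang in [0,1.8]:
    # tab middle predicted: hinge r=-61,z=42 ; offset (-5.5,44) rotated outward
    ox,oz=-5.5,44; x=ox*np.cos(ang)-oz*np.sin(ang); z=oz*np.cos(ang)+ox*np.sin(ang)
    p=C+X*(-61+x)/1e3; print(ang,proj(cal,[*p,(42+z)/1e3]))
E
```

```text
time_s: 7.88
tcp_pos: [0.4039, 0.3305, 0.0813]
tcp_rot: [[0.225, 0.974, -0.0], [0.974, -0.225, 0.001], [0.001, -0.0, -1.0]]
wrist_force: [0.7, -0.9, 0.2]
opening: 0.0003
grasp_force: 0.0
time_s: 8.38
tcp_pos: [0.4031, 0.3318, 0.1634]
tcp_rot: [[0.226, 0.974, 0.003], [0.974, -0.226, 0.004], [0.005, 0.002, -1.0]]
wrist_force: [-0.4, -0.5, -1.0]
opening: 0.0008
grasp_force: 0.0
t 8.375 p [0.4031 0.3318 0.1634] toteXY mm -80.8 1.8 tool y deg -13.06 tilt [ 0.005  0.002 -1.   ] op 0.0008 F [-0.4 -0.5 -1. ] gf 0.0
clip_near_tab 0.88 [426. 356.] 957
clip_far_tab 0.82 [292. 318.] 457
lid 0.89 [359. 318.] 6773
0 [[408.91099446 316.5960054 ]]
1.8 [[433.00215903 360.33102354]]
```

The near tab is now at (426,356), which matches the prediction for fully open, so both clips are open. Next is the handle.

```bash
python3 -m handwheel '[[-1,40,0,0,0.4],[-1,40,0,0,0.4],[0,0,0,0,0.4],[0,0,0,0,0.4],[0,0,29,0,0.4],[0,0,29,0,0.4],[0,0,29,0,0.4],[0,0,0,0,0.4]]'; python3 w.py;  python3 -m handwheel '[[0,0,0,0,1],[0,0,0,0,1],[0,0,0,0,1],[0,0,0,0,1],[0,0,0,0,1],[0,0,0,0,1]]'
```

```text
time_s: 9.57
tcp_pos: [0.4772, 0.3105, 0.072]
tcp_rot: [[0.224, 0.974, -0.003], [0.974, -0.224, -0.002], [-0.003, -0.003, -1.0]]
wrist_force: [0.3, -0.4, -0.3]
opening: 0.0528
grasp_force: 0.0
t 9.575 p [0.4772 0.3105 0.072 ] toteXY mm -3.8 -2.4 tool y deg -12.97 tilt [-0.003 -0.003 -1.   ] op 0.0528 F [ 0.3 -0.4 -0.3] gf 0.0
time_s: 10.32
tcp_pos: [0.4799, 0.3105, 0.0741]
tcp_rot: [[0.226, 0.974, 0.001], [0.974, -0.226, 0.001], [0.001, 0.001, -1.0]]
wrist_force: [0.8, -0.9, 4.8]
opening: 0.0138
grasp_force: 30.0
```

Gripped: the opening is 13.8 mm at 30 N. Lifting slowly at first, then carrying it left.

```bash
python3 -m handwheel '[[0,0,-8,0,1],[0,0,-8,0,1],[0,0,-20,0,1],[0,0,-25,0,1],[0,0,-20,0,1],[0,0,0,0,1]]'; python3 -m handwheel '[[28,-7,0,0,1],[28,-7,0,0,1],[28,-7,0,0,1],[28,-7,0,0,1],[28,-7,0,0,1],[28,-6,0,0,1],[0,0,0,0,1],[0,0,0,0,1]]'; python3 w.py
```

```text
time_s: 11.08
tcp_pos: [0.4801, 0.311, 0.1562]
tcp_rot: [[0.226, 0.974, 0.002], [0.974, -0.226, 0.002], [0.002, 0.002, -1.0]]
wrist_force: [0.1, 0.3, -2.5]
opening: 0.014
grasp_force: 30.0
time_s: 12.08
tcp_pos: [0.4773, 0.4821, 0.1535]
tcp_rot: [[0.226, 0.974, -0.001], [0.974, -0.226, -0.002], [-0.002, -0.0, -1.0]]
wrist_force: [-0.6, -0.3, -1.6]
opening: 0.0137
grasp_force: 30.0
t 12.075 p [0.4773 0.4821 0.1535] toteXY mm -42.0 164.9 tool y deg -13.09 tilt [-0.002 -0.    -1.   ] op 0.0137 F [-0.6 -0.3 -1.6] gf 29.999508261680603
```

```bash
python3 -m handwheel '[[0,0,40,0,1],[0,0,40,0,1],[0,0,40,0,1],[0,0,8,0,1],[0,0,4,0,1],[0,0,3,0,1],[0,0,2,0,1],[0,0,0,0,1]]'; python3 w.py
```

```text
time_s: 13.08
tcp_pos: [0.4776, 0.4837, 0.0183]
tcp_rot: [[0.226, 0.974, 0.001], [0.974, -0.226, 0.001], [0.001, 0.0, -1.0]]
wrist_force: [-0.2, -0.7, -2.4]
opening: 0.0138
grasp_force: 30.0
t 13.075 p [0.4776 0.4837 0.0183] toteXY mm -42.1 166.5 tool y deg -13.06 tilt [ 0.001  0.    -1.   ] op 0.0138 F [-0.2 -0.7 -2.4] gf 29.999629855155945
```

```bash
python3 -m handwheel '[[0,0,1.5,0,1],[0,0,1.5,0,1],[0,0,0,0,1]]'
```

```text
time_s: 13.45
tcp_pos: [0.4777, 0.4838, 0.0181]
tcp_rot: [[0.226, 0.974, 0.0], [0.974, -0.226, 0.002], [0.002, -0.0, -1.0]]
wrist_force: [-7.6, -6.2, 20.9]
opening: 0.0139
grasp_force: 30.0
```

Landed. I'm releasing, lifting, and going back toward the tote.

```bash
python3 -m handwheel '[[0,0,-1.5,0,0.35],[0,0,0,0,0.35],[0,0,0,0,0.35],[0,0,0,0,0.35],[0,0,-45,0,0.25],[0,0,-45,0,0.25],[0,0,-45,0,0.25],[0,0,-45,0,0.25]]';python3 -m handwheel '[[-23,0,0,0,0.25],[-23,0,0,0,0.25],[-23,0,0,0,0.25],[0,0,0,0,0.25]]'; python3 - <<'E'
from w import *
where()
for c in ['top','wrist']:
    cal=get_calibration(c); im=snapshot(c); save(im,c+'5.png')
    for n,z in [('red_mould',.051),('clamp_plate',.01),('lid',.013)]:
        for r in models.outline_of(c,n)[:1]:
            k=rect(r['region']); P=np.array([ray(cal,q,z)[:2] for q in k]); b=cv2.minAreaRect((P*1e3).astype(np.float32))
            print(c,n,round(r['p'],2),np.round(r['at']),r['region'].sum(),ray(cal,r['at'],z).round(4),np.round(b[0],1),np.round(b[1],1),round(b[2],1))
a=np.vstack([cv2.imread('pics/top5.png')[150:340,170:410]]);a=cv2.resize(a,(480,380));b=cv2.resize(cv2.imread('pics/wrist5.png'),(320,240))
b=cv2.copyMakeBorder(b,0,140,0,0,0);cv2.imwrite('pics/c5.png',np.hstack([a,b]))
E
```

```text
time_s: 14.45
tcp_pos: [0.4773, 0.4833, 0.1974]
tcp_rot: [[0.226, 0.974, -0.0], [0.974, -0.226, -0.0], [-0.0, -0.0, -1.0]]
wrist_force: [0.6, 0.3, -0.8]
opening: 0.066
grasp_force: 0.0
time_s: 14.95
tcp_pos: [0.4622, 0.4147, 0.1965]
tcp_rot: [[0.228, 0.974, -0.0], [0.974, -0.228, -0.0], [-0.0, 0.0, -1.0]]
wrist_force: [0.0, -1.1, -0.2]
opening: 0.0658
grasp_force: 0.0
t 14.95 p [0.4622 0.4147 0.1965] toteXY mm -41.8 95.8 tool y deg -13.18 tilt [-0.  0. -1.] op 0.0658 F [ 0.  -1.1 -0.2] gf 0.0
top red_mould 0.95 [255. 267.] 1040 [0.4838 0.3169 0.051 ] [483.4 310.8] [77.  49.4] 77.1
top clamp_plate 0.7 [342. 266.] 1542 [0.4933 0.1497 0.01  ] [493.8 152. ] [105.8  60.9] 79.9
top lid 0.56 [190. 274.] 1396 [0.4724 0.4498 0.013 ] [468.2 446.5] [ 48.4 116.3] 76.9
wrist red_mould 0.88 [368. 311.] 2865 [0.4884 0.3285 0.051 ] [487.5 329.7] [57.6 49.6] 77.8
wrist clamp_plate 0.91 [397. 405.] 1561 [0.4992 0.1874 0.01  ] [500.8 184.7] [39.6 60.8] 77.4
wrist lid 0.7 [319. 137.] 18410 [0.4794 0.4893 0.013 ] [479.1 487.2] [126.8 118.7] 76.9
```

View pics/c5.png

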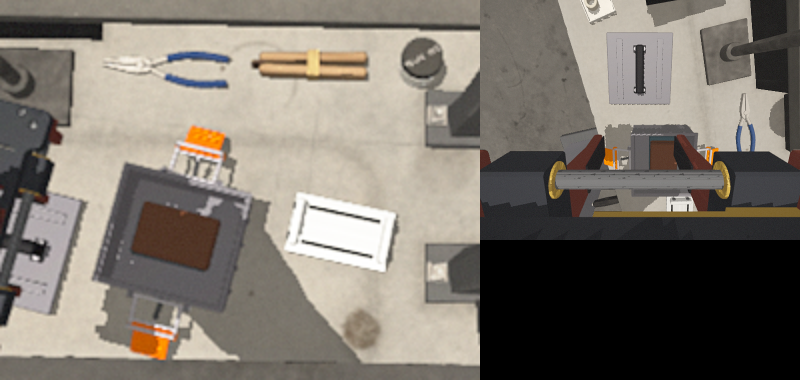

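The lid lies flat on the counter at (0.479, 0.487). The red mould sits inside the tote at top pixel (255,267), square with it. The clips are open and the plate is free at (342,266). I'm refining the plate from this same picture, using its dark slots.

```bash
python3 - <<'E'
from w import *
cal=get_calibration('top'); im=cv2.imread('pics/top5.png').astype(int)
g=im.mean(2); roi=np.zeros(g.shape,bool); roi[235:295,305:375]=1
def rep(n,m,z):
    k=rect(m); P=np.array([ray(cal,q,z)[:2] for q in k]); b=cv2.minAreaRect((P*1e3).astype(np.float32)); q=np.argwhere(m)[:,::-1].mean(0)
    print(n,m.sum(),'rect',np.round(b[0],1),np.round(b[1],1),round(b[2],1),'centroid',ray(cal,q,z).round(4))
w=(g>215)&roi
w=cv2.morphologyEx(w.astype(np.uint8),cv2.MORPH_CLOSE,np.ones((9,9)))>0
rep('white',w,.012)
k=rect(w); inn=np.zeros(g.shape,np.uint8); cv2.fillPoly(inn,[k.astype(np.int32)],1); inn=cv2.erode(inn,np.ones((7,7)))>0
s=(inn&(g<150)).astype(np.uint8); n,l,st,ce=cv2.connectedComponentsWithStats(s,connectivity=8)
cs=[]
for i in range(1,n):
    if st[i,4]>10:
        p=np.argwhere(l==i)[:,::-1].astype(float); P=np.array([ray(cal,q,.01)[:2] for q in p]); c=P.mean(0); u=np.linalg.svd(P-c)[2][0]; cs.append(c); print('slot',st[i],c.round(4),np.degrees(np.arctan2(-u[0],u[1])))
print('slots mid',np.mean(cs,0))
r=(im[...,2]>im[...,0]+25)&(im[...,2]<150)
r=cv2.morphologyEx(r.astype(np.uint8),cv2.MORPH_OPEN,np.ones((3,3))); roi[:]=0; roi[240:300,220:290]=1
r=(r>0)&roi; rep('red',r,.051)
E
```

```text
white 1541 rect [494.6 154. ] [102.3  62.1] 79.8 centroid [0.4945 0.1539 0.012 ]
slot [319 253   4  14  16] [0.5048 0.1915] 79.90139486475282
slot [325 253  35   9  48] [0.5125 0.1487] 168.73930385853538
slot [321 270  35   9  45] [0.4777 0.1574] 168.71240579187904
slots mid [0.49835337 0.16584594]
red 994 rect [484.2 311.8] [74.8 49.2] 76.3 centroid [0.4838 0.312  0.051 ]
```

```bash
python3 -m handwheel '[[-31.5,15,0,0,0.32],[-32,15,0,0,0.32],[-32,14,0,0,0.32],[0,0,0,0,0.32],[0,0,40,0,0.32],[0,0,40,0,0.32]]'; python3 w.py
```

```text
time_s: 16.1
tcp_pos: [0.4831, 0.315, 0.1156]
tcp_rot: [[0.225, 0.974, 0.001], [0.974, -0.225, 0.002], [0.002, 0.001, -1.0]]
wrist_force: [0.4, 0.5, -0.2]
opening: 0.0597
grasp_force: 0.0
t 16.1 p [0.4831 0.315  0.1156] toteXY mm 0.9 3.3 tool y deg -12.98 tilt [ 0.002  0.001 -1.   ] op 0.0597 F [ 0.4  0.5 -0.2] gf 0.0
```

```bash
python3 -m handwheel '[[-3,0,28,0,0.32],[0,0,28,0,0.32],[0,0,28,0,0.32],[0,0,0,0,0.32]]'; python3 w.py; python3 -m handwheel '[[0,0,0,0,1],[0,0,0,0,1],[0,0,0,0,1],[0,0,0,0,1]]'; python3 w.py
```

```text
time_s: 16.6
tcp_pos: [0.4809, 0.3106, 0.0302]
tcp_rot: [[0.225, 0.974, -0.003], [0.974, -0.225, -0.002], [-0.003, -0.003, -1.0]]
wrist_force: [-1.4, -1.0, 0.1]
opening: 0.0598
grasp_force: 0.0
t 16.6 p [0.4809 0.3106 0.0302] toteXY mm -0.3 -1.5 tool y deg -12.99 tilt [-0.003 -0.003 -1.   ] op 0.0598 F [-1.4 -1.   0.1] gf 0.0
time_s: 17.1
tcp_pos: [0.4829, 0.3109, 0.0332]
tcp_rot: [[0.226, 0.974, 0.001], [0.974, -0.226, 0.001], [0.002, 0.001, -1.0]]
wrist_force: [-1.3, 0.3, 5.9]
opening: 0.05
grasp_force: 30.0
t 17.1 p [0.4829 0.3109 0.0332] toteXY mm 1.6 -0.8 tool y deg -13.05 tilt [ 0.002  0.001 -1.   ] op 0.05 F [-1.3  0.3  5.9] gf 30.001012980937958
```

```bash
python3 -m handwheel '[[0,0,-15,0,1],[0,0,-25,0,1],[0,0,-30,0,1],[0,0,-25,0,1],[0,0,0,0,1]]'; python3 -m handwheel '[[-30.5,9.2,0,0,1],[-30.5,9.2,0,0,1],[-30.5,9.3,0,0,1],[-30.5,9.3,0,0,1],[-30.2,9.3,0,0,1],[0,0,0,-0.032,1],[0,0,20,0,1],[0,0,0,0,1]]'; python3 - <<'E'
from w import *
where()
cal=get_calibration('side'); im=snapshot('side')
save(im[215:335,300:460],'s6.png'); cv2.imwrite('pics/s6.png',cv2.resize(cv2.imread('pics/s6.png'),None,fx=5,fy=5,interpolation=2))
E
```

```text
time_s: 17.73
tcp_pos: [0.4836, 0.3109, 0.1295]
tcp_rot: [[0.226, 0.974, 0.003], [0.974, -0.226, 0.003], [0.003, 0.002, -1.0]]
wrist_force: [0.4, -0.3, -1.7]
opening: 0.0496
grasp_force: 30.0
time_s: 18.73
tcp_pos: [0.4918, 0.1519, 0.1057]
tcp_rot: [[0.194, 0.981, -0.003], [0.981, -0.194, -0.001], [-0.002, -0.003, -1.0]]
wrist_force: [-0.2, 0.1, -0.1]
opening: 0.0496
grasp_force: 30.0
t 18.725 p [0.4918 0.1519 0.1057] toteXY mm 45.7 -153.8 tool y deg -11.16 tilt [-0.002 -0.003 -1.   ] op 0.0496 F [-0.2  0.1 -0.1] gf 29.999510943889618
```

View pics/s6.png

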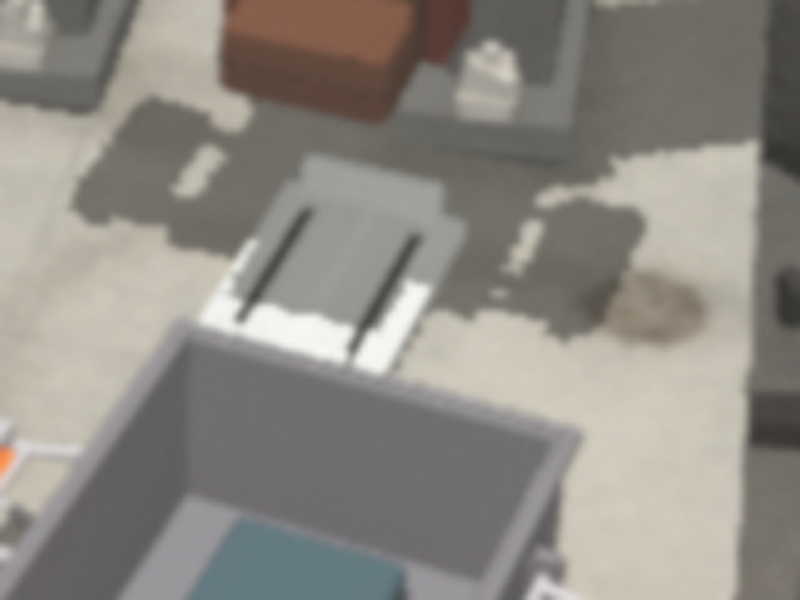

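Red mould held level above the plate; blue stays in the tote. Descending to just over the cheeks.

```bash
python3 -m handwheel '[[0,0,30,0,1],[0,0,30,0,1],[0,0,7,0,1],[0,0,0,0,1],[0,0,0,0,1]]'; python3 - <<'E'
from w import *
where()
cal=get_calibration('side'); im=snapshot('side')
for n,z in [('red_mould',.0),]:
    r=models.outline_of('side',n)[0]; print(r['p'],r['at'],r['region'].sum())
save(im[215:305,330:450],'s7.png'); cv2.imwrite('pics/s7.png',cv2.resize(cv2.imread('pics/s7.png'),None,fx=6,fy=6,interpolation=2))
E
```

```text
time_s: 19.4
tcp_pos: [0.494, 0.1519, 0.0413]
tcp_rot: [[0.195, 0.981, 0.002], [0.981, -0.195, 0.001], [0.001, 0.001, -1.0]]
wrist_force: [0.9, 1.1, -1.6]
opening: 0.0497
grasp_force: 30.0
t 19.4 p [0.494  0.1519 0.0413] toteXY mm 47.9 -153.2 tool y deg -11.22 tilt [ 0.001  0.001 -1.   ] op 0.0497 F [ 0.9  1.1 -1.6] gf 29.99952882528305
0.63 [363.1, 256.9] 1294
```

View pics/s7.png

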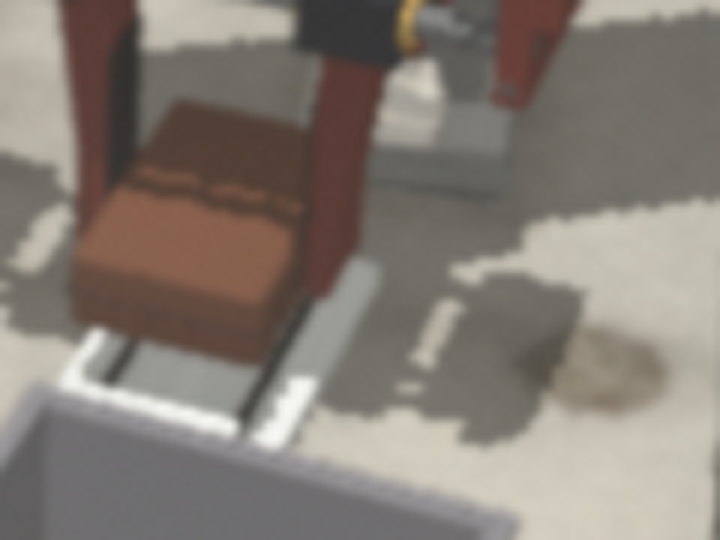

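```bash
python3 - <<'E'
from w import *
cal=get_calibration('side')
print('plate',ray(cal,(365.8,271.15),.01))
a=np.radians(-11.2);y=np.array([-np.sin(a),np.cos(a)])
l,r=ray(cal,(342.2,269.2),.035),ray(cal,(373.7,275.3),.035); print(l,r,'w',np.linalg.norm(l-r),'mould c',(l+r)[:2]/2-.038*y)
E
```

```text
plate [0.49206496 0.15067858 0.01      ]
[0.52297756 0.18501469 0.035     ] [0.47563552 0.19032141 0.035     ] w 0.04763853438708268 mould c [0.49192564 0.15039175]
```

The side camera puts the mould within 0.5 mm of the plate centre. Lowering.

```bash
python3 -m handwheel '[[0,0,8,0,1],[0,0,6,0,1],[0,0,5,0,1],[0,0,2,0,1],[0,0,0,0,1]]'; python3 -m handwheel '[[0,0,2,0,1],[0,0,1.5,0,1],[0,0,0,0,1],[0,0,0,0,1]]'
```

```text
time_s: 20.12
tcp_pos: [0.4931, 0.1514, 0.0189]
tcp_rot: [[0.195, 0.981, -0.0], [0.981, -0.195, -0.0], [-0.0, -0.0, -1.0]]
wrist_force: [0.3, 0.0, -1.6]
opening: 0.0499
grasp_force: 30.0
time_s: 20.62
tcp_pos: [0.4933, 0.1516, 0.0162]
tcp_rot: [[0.195, 0.981, 0.0], [0.981, -0.195, 0.0], [0.001, 0.0, -1.0]]
wrist_force: [-2.1, -0.1, 5.4]
opening: 0.0499
grasp_force: 30.0
```

Landed between the cheeks. I'm releasing and retreating.

```bash
python3 -m handwheel '[[0,0,0,0,0.32],[0,0,0,0,0.32],[0,0,0,0,0.32],[0,0,-20,0,0.32],[0,0,-40,0,0.32],[0,0,-40,0,0.32],[0,0,-40,0,0.32],[0,0,0,0,0.32]]'; python3 -m handwheel '[[50,-50,-10,0,0.32],[50,-50,-10,0,0.32],[50,0,0,0,0.32],[0,0,0,0,0.32]]'; python3 - <<'E'
from w import *
where(); cal=get_calibration('top'); im=snapshot('top'); save(im,'t8.png'); save(im[160:330,150:390],'t8c.png'); cv2.imwrite('pics/t8c.png',cv2.resize(cv2.imread('pics/t8c.png'),None,fx=3,fy=3,interpolation=2))
for n,z in [('red_mould',.034)]:
    r=models.outline_of('top',n)[0]; P=np.array([ray(cal,q,z)[:2] for q in rect(r['region'])]);b=cv2.minAreaRect((P*1e3).astype(np.float32)); print(n,r['p'],np.round(b[0],1),np.round(b[1],1),b[2],ray(cal,np.argwhere(r['region'])[:,::-1].mean(0),z))
E
```

```text
time_s: 21.62
tcp_pos: [0.4949, 0.1522, 0.1584]
tcp_rot: [[0.195, 0.981, 0.005], [0.981, -0.195, 0.003], [0.004, 0.004, -1.0]]
wrist_force: [-0.6, 0.5, 0.2]
opening: 0.0601
grasp_force: 0.0
time_s: 22.12
tcp_pos: [0.4329, 0.3075, 0.1719]
tcp_rot: [[0.189, 0.982, -0.001], [0.982, -0.189, 0.0], [0.0, -0.001, -1.0]]
wrist_force: [0.2, -0.8, -0.7]
opening: 0.0594
grasp_force: 0.0
t 22.125 p [0.4329 0.3075 0.1719] toteXY mm -46.4 -15.3 tool y deg -10.88 tilt [ 0.    -0.001 -1.   ] op 0.0594 F [ 0.2 -0.8 -0.7] gf 0.0
red_mould 0.72 [491.7 152.4] [76.1 51.8] 78.97491455078125 [0.49185762 0.15273186 0.034     ]
```

View pics/t8c.png

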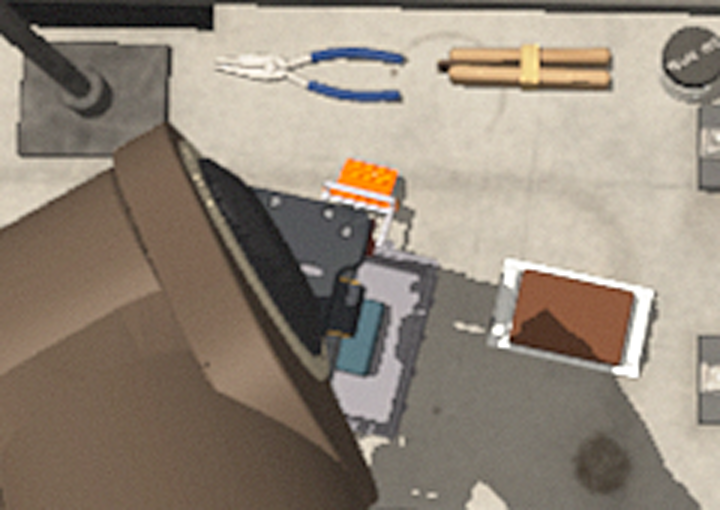

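The red mould lies square and centred between the cheeks at crop (572,318). The blue mould is in the tote, the bystanders are where they were, and the arm is clear. Handing in.

```bash
python3 -c "
from workcell import manip
print(manip.finish_job())"
```

```text
the job is handed in; nothing more can be done
None
```

I handed the job in at about 22 s, with no verdict returned: both clips open, lid flat on the counter, red mould square and centred on the plate to about 3 mm by camera, and blue mould still in the tote; one mistyped row pressed the tool down by the far clip (about 65 N at the wrist), but the lid stayed put.

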